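# Lengthen the strap stop by one setting

### The job

Lengthen the strap stop on the leather bench by one setting: press both brass buttons flush with the sleeve and slide the sleeve out along its bar until the buttons snap out through the next hole, then let go of it. Work by feel and never force the sleeve against the buttons, and leave the things around it where they stand.

Things in the scene. Friction and masses are not known exactly. Their poses are not given: they have to be found in the camera images.
- stop_base: Fixed part, bolted down: blue clamp block (50 x 45 mm, top 90 mm above the bench, centre at local y = -160, on a 110 x 75 mm foot 12 mm thick) from which a dark bar, 21 mm wide, 25 mm high, runs level along +y to y = +100, its axis 65 mm above the bench. Origin on the bench under the nominal place of the buttons; x across the bar, y along it away from the block, z up.
- sleeve: Grey sleeve, 26 mm wide (x), 30 high, 225 long (own y -95 to +130 mm), 2 mm walls; it slides on the bar, cannot turn or lift, drags with about 8 N (more when fast), and has about 70 mm of travel. Origin on its axis in the middle of the start slot: 18 mm long, 13 high, cut in both side walls; the buttons stand in it at first, within 2 mm of its middle. Axes as stop_base; +y lengthens.
- stop_plate (a point): Middle of the lower edge of the red stop plate on the sleeve's far end (80 mm wide, 6 thick, its top 37 mm above and this edge 58 mm below the sleeve's axis). Moves with the sleeve.
- next_hole (a point): Nominal middle of the next hole, on the sleeve's axis at sleeve y = -50 mm. The hole (14 mm long, 1 mm of play to either side of a button; one in each side wall) is cut in the yellow index plates, fixed on the sleeve up to 10 mm either way along y from this point, not known beforehand. So the slide is 37 to 63 mm long and the snap is felt: there the buttons block the sleeve hard.
- button_a (a joint): Brass spring button, 12 mm across, round head, on the -x side of the bar at axis height, pointing sideways. Reads 0 m fully out (head 5 mm proud of the sleeve), 0.005 flush (under 2 N), 0.007 hidden under the wall. Out, its straight shank locks the sleeve; with both flush, 10 to 15 N along the bar rides the slot's end over them. Over 10 N on the buttons, beyond the sleeve's drag, harms them.
- button_b (a joint): The same button on the +x side, directly opposite button_a; same values.
- glue_tin: Steel glue tin with a yellow band, 72 mm across, 75 mm high, loose bystander. Origin at the centre of its underside.
- rivet_jar: Amber glass jar with a brass lid, 52 mm across, 65 mm high, loose bystander. Origin at the centre of its underside.
- thread_spool: Spool of orange thread with white ends, 52 mm across, 70 mm high, loose bystander. Origin at the centre of its underside.
- beeswax: Yellow-brown block of beeswax, 45 x 60 x 22 mm, loose bystander. Origin at the centre of its underside.

How it is judged:
By the outcome, as a careful person would: the job done as asked, in the order asked, and still so for the second after the job is handed in, with the robot touching nothing.
It also fails if it takes over 40 s, if anything falls off the work surface, if the arm or the gripper's body presses on something with over 40 N, if the wrist force passes 120 N, or if a joint passes its speed limit or range.

### The arm

A 6-joint arm with a two-finger parallel gripper is mounted at the origin on the work surface. World frame = base frame: x ahead of the robot, y to its left, z up, the work surface at z = 0. Lengths are in mm, angles in rad, forces in N, time in s.
With the tool pointing down it reaches from about 375 to 975 mm from the base axis. Payload 3.8 kg.
Tool frame: the origin (TCP) lies midway between the tips of the shut fingers; the grasp point (between the pads) lies 19 mm behind it; y points along the fingers, z is the direction in which the jaws open and shut, and the axes are right-handed (so a half turn about y gives the same grasp; the last joint's range is limited). The gripper opens to 88 mm and grips with 3 to 60 N. Pads are 18 mm wide; open, the fingers measure 123 mm over their backs; the gripper's body (75 mm by 187 mm) begins 45 mm behind the grasp point.
Start: joints at [-1.278, 0.264, 1.604, -0, 1.274, -0.037], TCP at [218.596, -638.619, 218.406] pointing down, gripper open.
Joint ranges: [-2.63, 2.63], [-0.94, 2.18], [0.31, 2.57], [-1.31, 4.45], [0, 2.66], [-2.55, 2.55]. Speed limits (rad/s): [2.57, 2.57, 3.14, 3.14, 3.14, 3.14].

### API

Orientations are given as a 3x3 rotation matrix whose columns are the frame's x, y, z axes.
In Python, from workcell import manip gives the robot as it stands.
- The arm moves only by the tool step_arm, never from a script. Its argument "plan" is a list that holds one entry, the list of rows, each a list of 7 numbers: the shift along the tool's x, y, z in cm, then the turn, a rotation vector about the tool's x, y, z in rad, then the finger opening in cm, from 0 to 8.81. A call has 1 to 12 rows; each row is the pose to reach, as a shift and turn from the pose commanded when the call began, along the tool's axes at that moment; what a row does not reach only later rows make up. A row lasts 1/10 s, in which the tool goes at most 50 mm and 8.59 degrees, less where a joint would pass 70% of its speed; a pose out of reach is approached as far as the arm can. A call with a gripper value outside its range is refused whole. The fingers move at their own pace and stop on an object; the grip force is fixed at half the most. Time passes only in rows, so rows that repeat a pose let the fingers close. It gives the time, the measured TCP pose, the force and the opening at its end, in the units of the state.
- manip.get_state(): the state, without advancing time (a new reading comes with each control period).
- manip.capture(name): name is "scene" or "top" or "wrist"; returns the picture (480x640x3 uint8, red, green, blue); there is no depth.
- manip.camera_params(name): a dict with "fx", "fy", "cx", "cy" (pixels), "xyz" and "rotation" of the camera in the world; the wrist camera has in their place "hand_eye" (4x4, takes a point from camera to tool coordinates, whose origin is the TCP and whose axes are the tool frame's). Camera axes: x right, y down, z forward; pixel columns grow to the right and rows downward; lengths in mm; the calibration is good to about 2 mm. The wrist camera is an equidistant fisheye: a pixel r from the principal point sees the ray r / f radians off the axis. A picture is of the moment at which its call begins: read the wrist's pose just before it. camera_params takes no time and is no camera call.
- manip.sign_off(): hands the job in, once; it reports no verdict.
The state is a dict: "t": time; "q": joint angles; "qvel": joint speeds; "joint_efforts": joint torques, N m; "tcp_pos": TCP position; "eef_rot": TCP orientation; "force": force on the tool from outside, world axes, zero at the start; "torque": the same for the moment, N m; "width": opening from 0.0 (shut) to 1.0 (fully open).
Only numpy, scipy, OpenCV 4.12 (cv2) and the standard library are available. Lean on these libraries where they do the work, as an engineer would, in place of code of your own. Each camera call takes 0.05 s, during which the arm holds its last target.

## Working session

There is one attempt and no reset: what is moved stays moved. The work goes in short steps, Python scripts to look and compute and a tool call to move; the robot and the scene stay as the last step left them, time stands still between calls to the robot, and variables do not carry over. Pictures are saved under pics/ and viewed, and the job is handed in when it is done.

Besides the shell and the picture viewer there is one more tool, called as name(argument=value, ...), one argument or row to a line, values as JSON. step_arm: Moves the arm, as the interface text tells. Its arguments: {"type":"object","properties":{"plan":{"type":"array"}},"required":["plan"]}

```bash
mkdir -p pics; ls
cat > h.py <<'E'
from workcell import manip
import numpy as np, cv2
def snap(cam,name):
    im=manip.capture(cam); cv2.imwrite(f'pics/{name}.png',cv2.cvtColor(im,cv2.COLOR_RGB2BGR)); return im
E
python3 - <<'E'
from h import *
s=manip.get_state(); print({k:np.round(v,3).tolist() for k,v in s.items()})
for c in ("scene","top","wrist"):
    p=manip.camera_params(c); print(c,{k:np.round(v,3).tolist() for k,v in p.items()})
snap("scene","s0"); snap("top","t0")
E
```

```text
pics
{'t': 0.0, 'q': [-1.278, 0.265, 1.605, -0.0, 1.274, -0.037], 'qvel': [-0.0, -0.001, 0.001, -0.0, 0.0, 0.0], 'joint_efforts': [0.002, -50.21, -35.688, 0.073, 0.03, -0.0], 'tcp_pos': [218.366, -637.918, 217.118], 'eef_rot': [[-0.946, -0.001, 0.324], [-0.324, 0.002, -0.946], [-0.0, -1.0, -0.002]], 'force': [0.107, 0.19, 0.308], 'torque': [-0.042, 0.003, -0.032], 'width': 1.001}
scene {'fx': 458.332, 'fy': 458.332, 'cx': 314.7, 'cy': 243.604, 'xyz': [998.651, 265.148, 562.908], 'rotation': [[-0.513, 0.636, -0.576], [0.858, 0.394, -0.329], [0.017, -0.663, -0.748]]}
top {'fx': 454.069, 'fy': 454.069, 'cx': 322.456, 'cy': 241.126, 'xyz': [490.349, 52.879, 768.255], 'rotation': [[-0.011, -0.986, 0.163], [-0.999, 0.005, -0.035], [0.034, -0.164, -0.986]]}
wrist {'fx': 371.648, 'fy': 371.648, 'cx': 321.511, 'cy': 236.093, 'hand_eye': [[0.0, 0.964, 0.265, -67.818], [-0.001, -0.265, 0.964, -167.482], [1.0, -0.0, 0.001, 0.008], [0.0, 0.0, 0.0, 1.0]]}
```

View pics/s0.png

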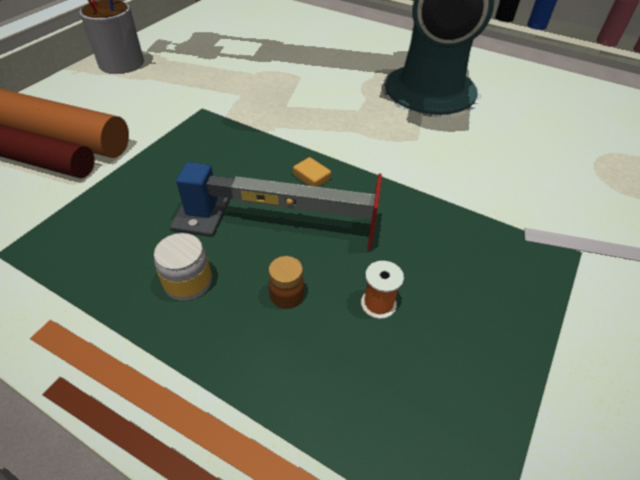

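View pics/t0.png

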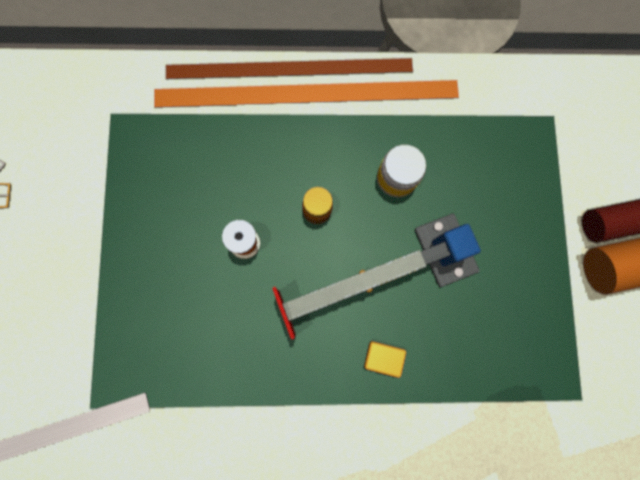

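The scene view shows the bar running from the blue block (197,180) to the red plate (376,210), with the button near (290,201). In the top view the block is at (463,243), the plate at (285,313) and the buttons near (365,280). Next I'll measure.

```bash
cat >> h.py <<'E'
def ray(cam,uv,z):
    p=manip.camera_params(cam); R=np.array(p['rotation']);o=np.array(p['xyz'])
    uv=np.atleast_2d(uv).astype(float)
    d=np.c_[(uv[:,0]-p['cx'])/p['fx'],(uv[:,1]-p['cy'])/p['fy'],np.ones(len(uv))]@R.T
    return o+d*((z-o[2])/d[:,2])[:,None]
E
python3 - <<'E'
from h import *
im=cv2.imread('pics/t0.png'); hsv=cv2.cvtColor(im,cv2.COLOR_BGR2HSV); H,S,V=cv2.split(hsv)
def big(m,n,z,roi=None,cam='top'):
    m=m.astype(np.uint8)
    if roi: 
        k=np.zeros_like(m); k[roi[1]:roi[3],roi[0]:roi[2]]=1; m*=k
    c=max(cv2.findContours(m,cv2.RETR_EXTERNAL,cv2.CHAIN_APPROX_NONE)[0],key=cv2.contourArea)
    r=cv2.minAreaRect(c); b=cv2.boxPoints(r)
    P=ray(cam,b,z)[:,:2]; print(n,r,'ctr',P.mean(0).round(1)); print(P.round(1).tolist()); 
    print(' sides',np.linalg.norm(P[0]-P[1]).round(1),np.linalg.norm(P[1]-P[2]).round(1)); return c
big((S<70)&(V>110),'sleeve',80,(270,240,430,330))
big((H<10)&(S>150)&(V>80),'plate',102,(265,280,300,350))
big((H>100)&(H<125)&(S>120)&(V>80),'block',90,(430,215,490,275))
big((V>100)&(S>100)&(H>15)&(H<35),'wax',22,(360,335,410,385))
big((S<60)&(V>120),'spool',70,(215,215,258,257))
big((S<60)&(V>120),'tin',75,(375,140,430,190))
big((V>130)&(H>12)&(H<30)&(S>100),'jar',65,(300,180,340,212))
o=im[200:380,260:500]; cv2.imwrite('pics/t0z.png',cv2.resize(o,None,fx=3.3,fy=3.3,interpolation=cv2.INTER_CUBIC))
im=cv2.imread('pics/s0.png');o=im[140:270,170:400]; cv2.imwrite('pics/s0z.png',cv2.resize(o,None,fx=3.4,fy=3.4,interpolation=cv2.INTER_CUBIC))
E
```

```text
sleeve ((344.30499267578125, 257.5505065917969), (77.1619873046875, 148.18304443359375), 69.14553833007812) ctr [580.1  -6.2]
[[594.5, 121.8], [677.2, -94.2], [563.0, -132.2], [485.6, 79.8]]
 sides 231.3 120.3
plate ((283.29913330078125, 312.5745849609375), (54.42424011230469, 5.356715679168701), 69.62356567382812) ctr [496.7  87. ]
[[532.0, 104.5], [534.6, 97.2], [461.4, 69.7], [458.8, 76.8]]
 sides 7.7 78.3
block ((461.99139404296875, 242.14654541015625), (31.776159286499023, 27.180437088012695), 66.80140686035156) ctr [ 600.3 -185. ]
[[614.6, -156.8], [631.3, -196.6], [585.7, -213.1], [569.5, -173.5]]
 sides 43.2 48.5
wax ((385.0882263183594, 359.1470642089844), (38.56315994262695, 29.83188247680664), 14.03624439239502) ctr [421.7 -72.3]
[[406.8, -35.9], [451.9, -48.8], [436.4, -108.9], [391.5, -95.4]]
 sides 46.9 62.2
spool ((239.0, 237.5), (37.0, 36.0), 90.0) ctr [612.7 157.5]
[[642.0, 186.0], [641.8, 130.1], [583.4, 129.4], [583.7, 184.5]]
 sides 55.9 58.4
tin ((405.25006103515625, 163.75001525878906), (42.42640686035156, 40.305084228515625), 45.0) ctr [ 730.7 -106.1]
[[731.6, -59.0], [779.9, -106.9], [729.2, -153.4], [682.0, -105.3]]
 sides 68.0 68.8
jar ((317.5, 199.0), (24.0, 29.0), 90.0) ctr [675.2  35. ]
[[694.9, 58.0], [694.9, 11.6], [655.4, 12.1], [655.6, 58.2]]
 sides 46.5 39.5
```

View pics/t0z.png

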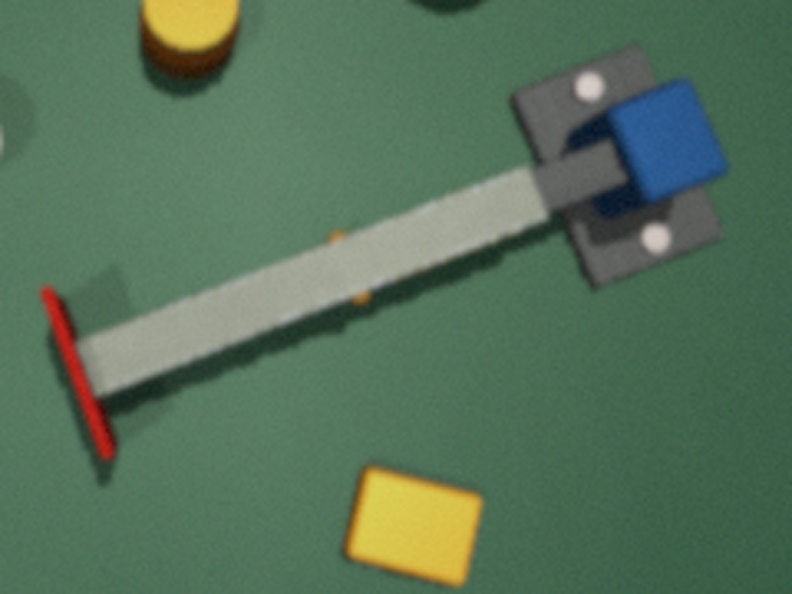

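View pics/s0z.png

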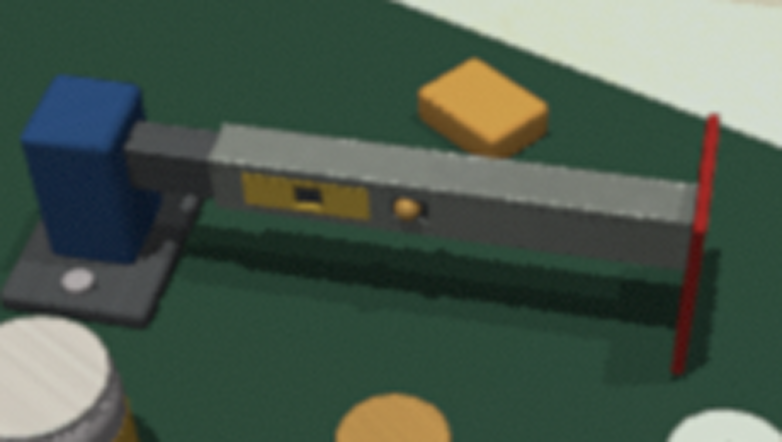

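Run:
```python
from h import *
im=cv2.imread('pics/t0.png'); hsv=cv2.cvtColor(im,cv2.COLOR_BGR2HSV); H,S,V=cv2.split(hsv)
print(hsv[295,330],hsv[320,380],hsv[300,340])
m=((S<65)&(V>95)).astype(np.uint8)
n,l,st,ce=cv2.connectedComponentsWithStats(m); k=l[295,330]; print(st[k])
c=max(cv2.findContours((l==k).astype(np.uint8),0,1)[0],key=cv2.contourArea)
r=cv2.minAreaRect(c);P=ray('top',cv2.boxPoints(r),80)[:,:2]; print(r,P.round(1).tolist(),P.mean(0))
# buttons
m=((S>130)&(H>8)&(H<30)&(V>70)).astype(np.uint8)
n,l,st,ce=cv2.connectedComponentsWithStats(m)
for i in range(1,n):
    if 340<ce[i][0]<400 and 260<ce[i][1]<300: print('btn top',ce[i],st[i][4],ray('top',ce[i],65)[0].round(1))
im=cv2.imread('pics/s0.png'); hsv=cv2.cvtColor(im,cv2.COLOR_BGR2HSV); H,S,V=cv2.split(hsv)
m=((S>110)&(H>8)&(H<35)&(V>60)).astype(np.uint8)
n,l,st,ce=cv2.connectedComponentsWithStats(m)
for i in range(1,n):
    if 235<ce[i][0]<320 and 180<ce[i][1]<215: print('scene',ce[i],st[i],ray('scene',ce[i],65)[0].round(1))
hz=np.array([[170+308/3.4,140+194/3.4],[170+406/3.4,140+208/3.4]]); q=ray('scene',hz,65); print(q,np.linalg.norm(q[0]-q[1]))
s=manip.get_state(); print(s['t'])
```

```text
[ 36  22 162] [ 68  77 120] [ 56  20 103]
[ 283  244  164   76 3191]
((364.16949462890625, 277.4017028808594), (25.162887573242188, 171.22000122070312), 68.4046859741211) [[519.4, 93.2], [614.5, -153.3], [577.7, -165.8], [484.7, 79.2]] [549.06803328 -36.67327232]
btn top [361.5 271. ] 2 [559.5 -32.6  65. ]
btn top [369.5  290.25] 8 [529.5 -44.2  65. ]
scene [259.44262295 197.27540984] [241 191  38  14 305] [577.  -79.1  65. ]
scene [289.30952381 200.88095238] [286 198   8   7  42] [558.9 -34.3  65. ]
[[575.57595209 -77.87437256  65.        ]
 [559.35708136 -33.80786804  65.        ]] 46.95645417523824
0.1
```

```bash
cat >> h.py <<'E'
from scipy.spatial.transform import Rotation as Ro
def go(target,head):
    s=manip.get_state();R=np.array(s['eef_rot']);d=R.T@(np.array(target)-s['tcp_pos'])/10
    a=np.radians(head);z=np.array([np.cos(a),np.sin(a),0]);y=np.array([0,0,-1.]);G=np.c_[np.cross(y,z),y,z]
    rv=Ro.from_matrix(R.T@G).as_rotvec()
    print('shift cm',d.round(3),'rv',rv.round(4),'t',s['t'],'F',s['force'].round(2) if hasattr(s['force'],'round') else s['force'])
E
python3 - <<'E'
from h import *
go([544,-38,190],20.9)
E
```

```text
shift cm [-50.235   2.818 -46.215] rv [ 1.5000e-03 -1.6058e+00 -1.6000e-03] t 0.1 F [-0.09 -0.72 -0.16]
```

step_arm(
  plan=[
    [[-50.2,2.8,-46.2,0,-1.606,0,8.8],[-50.2,2.8,-46.2,0,-1.606,0,8.8],[-50.2,2.8,-46.2,0,-1.606,0,8.8],[-50.2,2.8,-46.2,0,-1.606,0,8.8],[-50.2,2.8,-46.2,0,-1.606,0,8.8],[-50.2,2.8,-46.2,0,-1.606,0,8.8],[-50.2,2.8,-46.2,0,-1.606,0,8.8],[-50.2,2.8,-46.2,0,-1.606,0,8.8],[-50.2,2.8,-46.2,0,-1.606,0,8.8],[-50.2,2.8,-46.2,0,-1.606,0,8.8],[-50.2,2.8,-46.2,0,-1.606,0,8.8],[-50.2,2.8,-46.2,0,-1.606,0,8.8]],
  ],
)

```text
t: 1.3
tcp_pos: [504.8, -109.6, 193.5]
eef_rot: [[0.359, -0.0, 0.933], [-0.933, -0.0, 0.359], [0.0, -1.0, -0.0]]
force: [0.2, 0.3, -0.4]
width: 0.997
```

Run:
```python
from h import *
s=manip.get_state();print(s['tcp_pos'],s['qvel']);go([544,-38,190],20.9)
```

```text
[ 504.768199   -109.63431492  193.5332475 ] [ 0.96007171  0.25561318 -0.21100117 -0.00252116 -0.0523129   1.02295822]
shift cm [-5.276  0.352  6.235] rv [0.0001 0.0027 0.    ] t 1.3 F [ 0.2   0.3  -0.36]
```

step_arm(
  plan=[
    [[-5.2,0.3,6.2,0,0,0,8.8],[-5.2,0.3,6.2,0,0,0,8.8],[-5.2,0.3,6.2,0,0,0,8.8],[-5.2,0.3,6.2,0,0,0,8.8]],
  ],
)

```text
t: 1.7
tcp_pos: [543.4, -40.5, 190.2]
eef_rot: [[0.359, -0.002, 0.933], [-0.933, -0.0, 0.359], [-0.0, -1.0, -0.002]]
force: [0.3, 0.9, 0.8]
width: 1.002
```

Run:
```python
from h import *
s=manip.get_state();print(s['tcp_pos'],np.round(s['qvel'],3));go([544,-38,190],20.9)
np.savez('w1.npz',p=s['tcp_pos'],R=s['eef_rot'])
snap('wrist','w1')
```

```text
[543.37131013 -40.53414306 190.16195213] [-0.035 -0.014  0.008 -0.004 -0.    -0.   ]
shift cm [-0.214  0.016  0.15 ] rv [ 0.0016  0.0023 -0.0002] t 1.7 F [0.33 0.87 0.8 ]
```

View pics/w1.png

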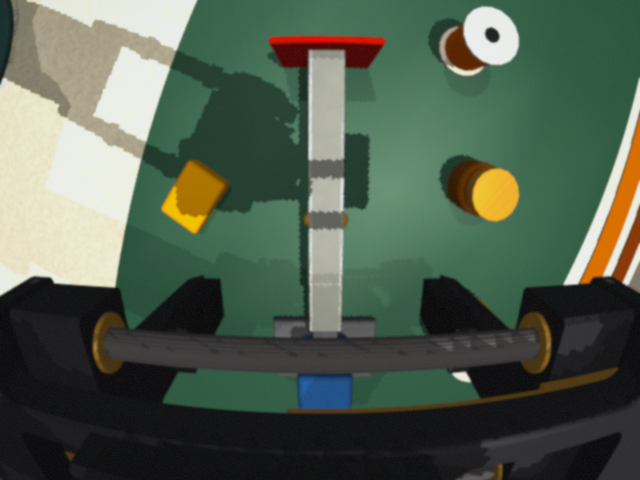

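The wrist view shows the sleeve upright at columns 308–345, the buttons at about (308,219) and (345,219), and the plate at row 45.

```bash
cat >> h.py <<'E'
def wray(uv,z,st):
    p=manip.camera_params('wrist');T=np.array(p['hand_eye'])
    uv=np.atleast_2d(uv).astype(float);dx=uv-[p['cx'],p['cy']];r=np.linalg.norm(dx,axis=1)+1e-9
    th=r/p['fx'];d=np.c_[dx/r[:,None]*np.sin(th)[:,None],np.cos(th)]
    R=st['R']@T[:3,:3];o=st['p']+st['R']@T[:3,3];d=d@R.T
    return o+d*((z-o[2])/d[:,2])[:,None]
E
python3 - <<'E'
from h import *
st=np.load('w1.npz'); im=cv2.imread('pics/w1.png'); hsv=cv2.cvtColor(im,cv2.COLOR_BGR2HSV);H,S,V=cv2.split(hsv)
m=((S>110)&(H>5)&(H<30)&(V>50)).astype(np.uint8); m[:,:290]=0;m[:,365:]=0;m[:200]=0;m[240:]=0
n,l,stt,ce=cv2.connectedComponentsWithStats(m)
for i in range(1,n): print(ce[i],stt[i],wray(ce[i],65,st).round(1))
for r in (80,120,190,260,310):
    row=S[r,290:365].astype(int); g=np.where(row<60)[0]+290; 
    P=wray([[g.min(),r],[g.max()+1,r]],80,st)[:,:2]; print(r,g.min(),g.max(),P.round(1).tolist(),P.mean(0).round(1),np.linalg.norm(P[0]-P[1]).round(1))
m=((H<8)|(H>172))&(S>180)&(V>170); m[100:]=0; ys,xs=np.where(m); print('plate top',xs.min(),xs.max(),ys.min(),wray([[xs.min(),ys.min()],[xs.max(),ys.min()]],102,st).round(1))
cv2.imwrite('pics/w1z.png',cv2.resize(im[190:250,280:370],None,fx=8,fy=8,interpolation=cv2.INTER_CUBIC))
E
```

```text
[305.98360656 219.09836066] [303 213   6  13  61] [[530.7 -43.8  65. ]]
[344.64102564 219.23076923] [343 214   5  11  39] [[559.9 -32.7  65. ]]
80 307 344 [[493.5, 58.4], [519.5, 68.5]] [506.5  63.5] 27.9
120 307 345 [[504.3, 30.2], [531.1, 40.6]] [517.7  35.4] 28.7
190 308 344 [[523.6, -18.7], [549.7, -8.7]] [536.7 -13.7] 27.9
260 308 343 [[543.1, -70.8], [569.7, -60.6]] [556.4 -65.7] 28.5
310 309 341 [[559.2, -112.0], [584.9, -102.2]] [ 572.1 -107.1] 27.5
plate top 270 383 36 [[460.1  76.9 102. ]
 [532.2 105.  102. ]]
```

Run:
```python
from h import *
s=manip.get_state();print(s['tcp_pos'],np.round(s['qvel'],3));go([546.2,-40.1,46],21.0)
```

```text
[543.16640642 -41.35604403 190.33096557] [-0.024 -0.01   0.005  0.    -0.002  0.003]
shift cm [-9.0000e-03  1.4433e+01  3.4800e-01] rv [ 0.0014 -0.001  -0.    ] t 1.75 F [-0.06 -0.55 -0.8 ]
```

step_arm(
  plan=[
    [[0,4,0.35,0,0,0,8.8],[0,8,0.35,0,0,0,8.8],[0,11,0.35,0,0,0,8.8],[0,13.5,0.35,0,0,0,8.0],[0,14.4,0.35,0,0,0,6.5],[0,14.4,0.35,0,0,0,5.0],[0,14.4,0.35,0,0,0,5.0],[0,14.4,0.35,0,0,0,5.0]],
  ],
)

```text
t: 2.55
tcp_pos: [548.6, -40.3, 48.7]
eef_rot: [[0.356, 0.003, 0.934], [-0.934, -0.0, 0.356], [0.002, -1.0, 0.003]]
force: [0.4, 0.3, 0.7]
width: 0.574
```

Run:
```python
from h import *
s=manip.get_state();print(s['tcp_pos'],np.round(s['qvel'],3),s['width'],s['torque']);go([546.2,-40.1,46],21.0)
np.savez('w2.npz',p=s['tcp_pos'],R=s['eef_rot'])
snap('wrist','w2')
```

```text
[548.63883326 -40.29702619  48.73895115] [ 0.006 -0.002 -0.002  0.002 -0.    -0.   ] 0.5737801782634439 [-0.02860211 -0.1323487   0.04965013]
shift cm [-0.106  0.273 -0.222] rv [-0.0029 -0.0021  0.0016] t 2.55 F [0.44 0.33 0.74]
```

View pics/w2.png

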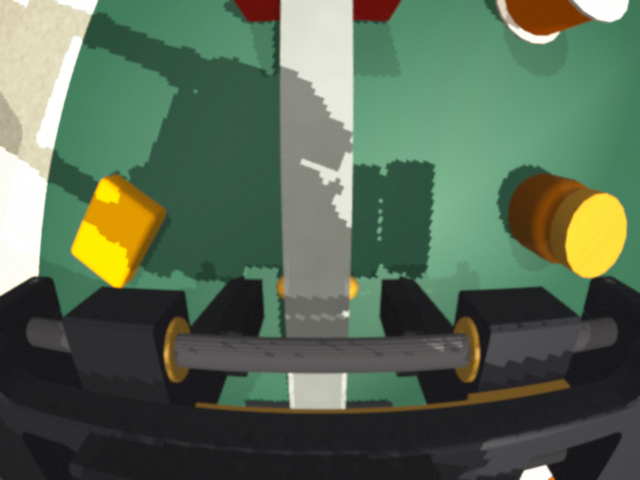

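Run:
```python
from h import *
st=np.load('w2.npz'); im=cv2.imread('pics/w2.png'); hsv=cv2.cvtColor(im,cv2.COLOR_BGR2HSV);H,S,V=cv2.split(hsv)
m=((S>110)&(H>5)&(H<30)&(V>50)).astype(np.uint8); m[:,:270]=0;m[:,365:]=0;m[:270]=0;m[300:]=0
n,l,stt,ce=cv2.connectedComponentsWithStats(m)
for i in range(1,n):
  if stt[i][4]>10:
    P=wray(ce[i],65,st)[0]; print(ce[i],stt[i],P.round(1),'in tool',(st['R'].T@(P-st['p'])).round(1))
for r in (100,180,230,270):
    row=S[r,270:365].astype(int); g=np.where(row<60)[0]+270
    P=wray([[g.min(),r],[g.max()+1,r]],80,st); print(r,g.min(),g.max(),'tool',((P-st['p'])@st['R']).round(1).tolist())
# fingertip pad mid columns
cv2.imwrite('pics/w2z.png',cv2.resize(im[260:400,180:460],None,fx=2.8,fy=2.8))
```

```text
[280.4516129  287.23387097] [277 277   7  22 124] [530.2 -44.2  65. ] in tool [ -2.9 -16.3 -18.5]
[352.6625  287.50625] [349 276   9  23 160] [560.2 -32.9  65. ] in tool [ -2.7 -16.2  13.5]
100 279 353 tool [[-81.6, -31.4, -15.7], [-81.5, -31.4, 11.4]]
180 280 353 tool [[-52.1, -31.4, -15.6], [-52.0, -31.3, 11.6]]
230 281 351 tool [[-33.0, -31.4, -15.7], [-32.9, -31.3, 11.2]]
270 283 351 tool [[-16.8, -31.3, -15.5], [-16.7, -31.3, 11.6]]
```

View pics/w2z.png

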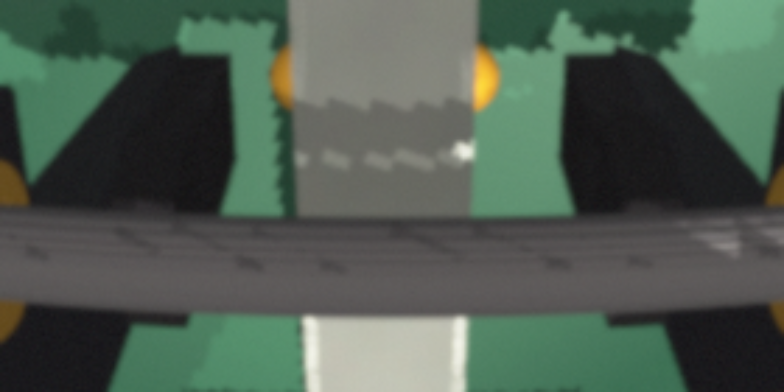

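step_arm(
  plan=[
    [[-0.1,0.2,-0.21,0,0,0,5.0],[-0.1,0.2,-0.21,0,0,0,4.4],[-0.1,0.2,-0.21,0,0,0,4.0],[-0.1,0.2,-0.21,0,0,0,3.8],[-0.1,0.2,-0.21,0,0,0,3.8]],
  ],
)

```text
t: 3.1
tcp_pos: [544.9, -39.4, 44.9]
eef_rot: [[0.357, 0.0, 0.934], [-0.934, 0.0, 0.357], [0.0, -1.0, 0.0]]
force: [0.4, -0.4, 0.7]
width: 0.433
```

Run:
```python
from h import *
s=manip.get_state();print(s['tcp_pos'],np.round(s['qvel'],3),s['width']*88.1);go([546.2,-40.1,46],21.0)
np.savez('w3.npz',p=s['tcp_pos'],R=s['eef_rot'])
st=np.load('w3.npz')
im=cv2.cvtColor(snap('wrist','w3'),cv2.COLOR_RGB2BGR);hsv=cv2.cvtColor(im,cv2.COLOR_BGR2HSV);H,S,V=cv2.split(hsv)
m=((S>110)&(H>5)&(H<30)&(V>50)).astype(np.uint8); m[:,:270]=0;m[:,365:]=0;m[:270]=0;m[300:]=0
n,l,stt,ce=cv2.connectedComponentsWithStats(m)
for i in range(1,n):
  if stt[i][4]>10:
    P=wray(ce[i],65,st)[0]; print(ce[i],stt[i],P.round(1),'in tool',(st['R'].T@(P-st['p'])).round(1))
cv2.imwrite('pics/w3z.png',cv2.resize(im[260:400,180:460],None,fx=2.8,fy=2.8))
```

```text
[544.92963958 -39.4394228   44.90365576] [-0.001  0.001 -0.002  0.001  0.001 -0.001] 38.16944700920116
shift cm [ 0.107 -0.11   0.095] rv [-0.0003 -0.0014  0.0001] t 3.1 F [ 0.37 -0.42  0.74]
[286.84070796 292.26548673] [283 283   8  17 113] [529.8 -42.9  65. ] in tool [ -2.2 -20.1 -15.4]
[361.27848101 292.79746835] [359 285   6  15  79] [560.1 -31.6  65. ] in tool [ -1.9 -20.1  17. ]
```

View pics/w3z.png

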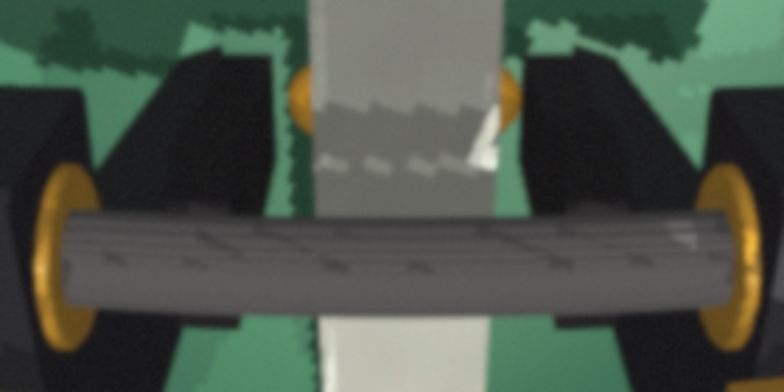

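The sleeve now sits right of the pads' middle, with gaps of about 20 px and 2 px. I'll shift +1.2 mm in tool z before closing.

step_arm(
  plan=[
    [[0,-0.1,0.12,0,0,0,3.8],[0,-0.1,0.12,0,0,0,3.8],[0,-0.1,0.12,0,0,0,3.8]],
  ],
)

```text
t: 3.45
tcp_pos: [545.9, -39.1, 45.8]
eef_rot: [[0.357, -0.0, 0.934], [-0.934, 0.0, 0.357], [-0.0, -1.0, -0.0]]
force: [-0.3, 0.9, -0.1]
width: 0.432
```

step_arm(
  plan=[
    [[0,0,0,0,0,0,3.4],[0,0,0,0,0,0,3.2],[0,0,0,0,0,0,3.0],[0,0,0,0,0,0,2.8],[0,0,0,0,0,0,2.8]],
  ],
)

```text
t: 3.95
tcp_pos: [545.9, -39.1, 45.8]
eef_rot: [[0.357, -0.0, 0.934], [-0.934, 0.0, 0.357], [-0.0, -1.0, -0.0]]
force: [-0.3, -0.1, 1.0]
width: 0.322
```

Run:
```python
from h import *
s=manip.get_state();print(s['tcp_pos'],s['width']*88.1,s['force']@np.array(s['eef_rot']),s['torque'])
im=cv2.cvtColor(snap('wrist','w4'),cv2.COLOR_RGB2BGR)
cv2.imwrite('pics/w4z.png',cv2.resize(im[260:400,180:460],None,fx=2.8,fy=2.8))
```

```text
[545.87108226 -39.0954552   45.77796665] 28.351243057898692 [-0.01555739 -1.03708113 -0.3273629 ] [-0.05080535 -0.07881966  0.01272665]
```

View pics/w4z.png

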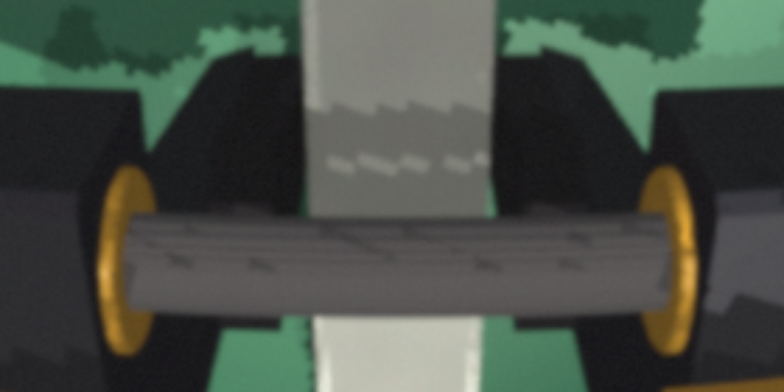

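The pads are centred and the buttons nearly pressed in, so I'll close onto the sleeve.

step_arm(
  plan=[
    [[0,0,0,0,0,0,2.6],[0,0,0,0,0,0,2.4],[0,0,0,0,0,0,2.0],[0,0,0,0,0,0,2.0]],
  ],
)

```text
t: 4.4
tcp_pos: [546.0, -39.1, 45.8]
eef_rot: [[0.357, 0.0, 0.934], [-0.934, 0.0, 0.357], [0.0, -1.0, 0.0]]
force: [0.8, 0.7, -0.6]
width: 0.289
```

Run:
```python
from h import *
s=manip.get_state();print(s['tcp_pos'],s['width']*88.1,s['force']@np.array(s['eef_rot']),s['torque'])
```

```text
[546.00733168 -39.07611789  45.80023182] 25.493085416752695 [-0.37448844  0.60460135  1.02997678] [ 0.01766877 -0.25143586  0.03614406]
```

step_arm(
  plan=[
    [[-0.1,0,0,0,0,0,2.0],[-0.2,0,0,0,0,0,2.0],[-0.2,0,0,0,0,0,2.0]],
  ],
)

```text
t: 4.7
tcp_pos: [546.0, -38.9, 45.8]
eef_rot: [[0.358, 0.002, 0.934], [-0.934, -0.003, 0.358], [0.003, -1.0, 0.001]]
force: [2.1, -6.9, -3.0]
width: 0.292
```

step_arm(
  plan=[
    [[-0.1,0,0,0,0,0,2.0],[-0.2,0,0,0,0,0,2.0],[-0.2,0,0,0,0,0,2.0]],
  ],
)

```text
t: 5.0
tcp_pos: [545.4, -37.4, 45.8]
eef_rot: [[0.358, 0.002, 0.934], [-0.934, -0.003, 0.358], [0.004, -1.0, 0.001]]
force: [4.3, -7.4, -3.9]
width: 0.294
```

step_arm(
  plan=[
    [[-0.1,0,0,0,0,0,2.0],[-0.15,0,0,0,0,0,2.0],[-0.15,0,0,0,0,0,2.0]],
  ],
)

```text
t: 5.3
tcp_pos: [544.9, -36.1, 45.8]
eef_rot: [[0.358, 0.002, 0.934], [-0.934, -0.003, 0.358], [0.004, -1.0, 0.001]]
force: [3.7, -8.0, -4.5]
width: 0.29
```

step_arm(
  plan=[
    [[-0.05,0,0,0,0,0,2.0],[-0.1,0,0,0,0,0,2.0],[-0.1,0,0,0,0,0,2.0]],
  ],
)

```text
t: 5.6
tcp_pos: [544.7, -35.5, 45.9]
eef_rot: [[0.358, 0.002, 0.934], [-0.934, -0.004, 0.358], [0.005, -1.0, 0.001]]
force: [4.0, -10.4, -4.2]
width: 0.288
```

step_arm(
  plan=[
    [[-0.05,0,0,0,0,0,2.0],[-0.1,0,0,0,0,0,2.0],[-0.1,0,0,0,0,0,2.0]],
  ],
)

```text
t: 5.9
tcp_pos: [544.5, -35.0, 45.8]
eef_rot: [[0.358, 0.003, 0.934], [-0.934, -0.005, 0.358], [0.005, -1.0, 0.001]]
force: [4.1, -9.7, -6.2]
width: 0.289
```

Run:
```python
from h import *
s=manip.get_state();print(s['tcp_pos'],s['width']*88.1,s['force']@np.array(s['eef_rot']),s['torque'])
```

```text
[544.46044218 -35.00294494  45.81413534] 25.49888778465619 [10.53213879  6.25749426  0.34710857] [-1.69217368 -0.69788287 -0.05460649]
```

step_arm(
  plan=[
    [[-0.05,0,0,0,0,0,2.0],[-0.1,0,0,0,0,0,2.0],[-0.1,0,0,0,0,0,2.0]],
  ],
)

```text
t: 6.2
tcp_pos: [544.0, -33.8, 45.8]
eef_rot: [[0.358, 0.002, 0.934], [-0.934, -0.004, 0.358], [0.005, -1.0, 0.001]]
force: [4.2, -10.6, -3.6]
width: 0.287
```

step_arm(
  plan=[
    [[-0.05,0,0,0,0,0,2.0],[-0.1,0,0,0,0,0,2.0],[-0.1,0,0,0,0,0,2.0]],
  ],
)

```text
t: 6.5
tcp_pos: [543.6, -32.5, 45.8]
eef_rot: [[0.357, 0.002, 0.934], [-0.934, -0.004, 0.358], [0.004, -1.0, 0.001]]
force: [3.5, -8.3, -4.2]
width: 0.293
```

Run:
```python
from h import *
s=manip.get_state();print(s['tcp_pos'],s['width']*88.1,s['force']@np.array(s['eef_rot']),s['torque'])
```

```text
[543.55903649 -32.54297691  45.84321365] 25.7949160395249 [8.97097212 4.28018303 0.35460268] [-1.33397065 -0.53474782 -0.03217722]
```

step_arm(
  plan=[
    [[-0.1,0,0,0,0,0,2.0],[-0.2,0,0,0,0,0,2.0],[-0.3,0,0,0,0,0,2.0],[-0.4,0,0,0,0,0,2.0],[-0.4,0,0,0,0,0,2.0]],
  ],
)

```text
t: 7.0
tcp_pos: [542.0, -28.4, 45.8]
eef_rot: [[0.357, 0.002, 0.934], [-0.934, -0.003, 0.357], [0.003, -1.0, 0.001]]
force: [2.6, -6.8, -4.5]
width: 0.292
```

step_arm(
  plan=[
    [[-0.1,0,0,0,0,0,2.0],[-0.2,0,0,0,0,0,2.0],[-0.3,0,0,0,0,0,2.0],[-0.4,0,0,0,0,0,2.0],[-0.4,0,0,0,0,0,2.0]],
  ],
)

```text
t: 7.5
tcp_pos: [540.5, -24.6, 45.8]
eef_rot: [[0.357, 0.002, 0.934], [-0.934, -0.003, 0.357], [0.003, -1.0, 0.001]]
force: [3.1, -6.8, -3.4]
width: 0.289
```

Run:
```python
from h import *
s=manip.get_state();print(s['tcp_pos'],s['width']*88.1,s['force']@np.array(s['eef_rot']),s['torque'])
im=cv2.cvtColor(snap('scene','s1'),cv2.COLOR_RGB2BGR);cv2.imwrite('pics/s1z.png',cv2.resize(im[120:280,160:410],None,fx=3.2,fy=3.2,interpolation=cv2.INTER_CUBIC))
```

```text
[540.54411345 -24.62773207  45.81317371] 25.446247809366923 [7.47177573 3.4377355  0.41652024] [-1.12801637 -0.51987112 -0.09167561]
```

View pics/s1z.png

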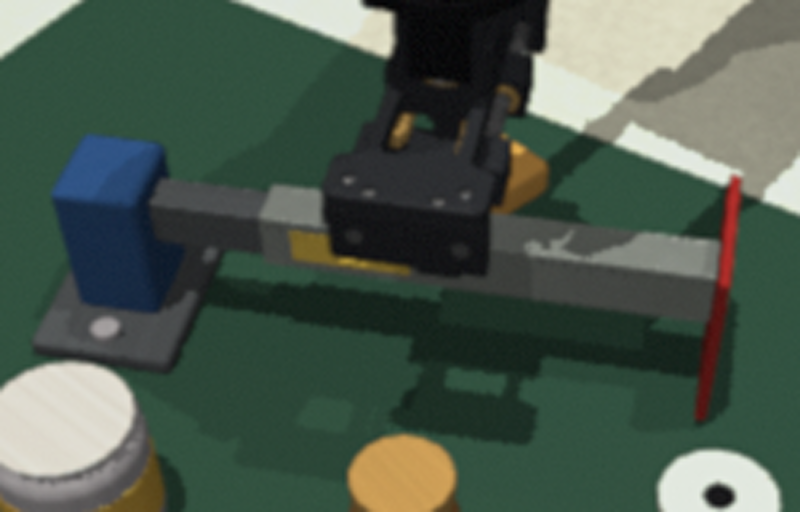

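The sleeve moved with the gripper. I'll check for slip against the red plate and the gap to the block.

```bash
cat >> h.py <<'E'
def plate(f):
    im=cv2.imread(f);hsv=cv2.cvtColor(im,cv2.COLOR_BGR2HSV);H,S,V=cv2.split(hsv)
    m=(((H<8)|(H>172))&(S>150)&(V>60)).astype(np.uint8);m[:,:350]=0;m[:,420:]=0;m[:150]=0;m[270:]=0
    n,l,st,ce=cv2.connectedComponentsWithStats(m);i=1+np.argmax(st[1:,4])
    return ce[i],ray('scene',ce[i],65)[0]
E
python3 - <<'E'
from h import *
a=plate('pics/s0.png');b=plate('pics/s1.png');print(a,b,(b[1]-a[1])@np.array([-.358,.934,0]))
for f in('s0','s1'):
    im=cv2.imread(f'pics/{f}.png');hsv=cv2.cvtColor(im,cv2.COLOR_BGR2HSV);H,S,V=cv2.split(hsv)
    m=(S>110)&(H>15)&(H<35)&(V>60);m[:,:230]=0;m[:,320:]=0;m[:185]=0;m[215:]=0
    ys,xs=np.where(m);k=xs.argmin();print(f,xs[k],ys[xs==xs[k]].mean(),ray('scene',[xs[k],ys[xs==xs[k]].mean()],65))
E
```

```text
(array([374.43137255, 210.71764706]), array([507.62548499,  90.08888472,  65.        ])) (array([384.51020408, 211.69047619]), array([501.27739432, 104.37857528,  65.        ])) 15.619187443675244
s0 241 192.0 [[ 582.42715847 -111.4173897    65.        ]]
s1 251 195.5 [[580.66278205 -92.93529956  65.        ]]
```

TCP moved 15.5 mm and the plate 15.6 mm, so there is no slip. I'll slide on to about 33 mm before taking fine steps.

step_arm(
  plan=[
    [[-0.15,0,0,0,0,0,2.0],[-0.3,0,0,0,0,0,2.0],[-0.45,0,0,0,0,0,2.0],[-0.6,0,0,0,0,0,2.0],[-0.75,0,0,0,0,0,2.0],[-0.9,0,0,0,0,0,2.0],[-1.05,0,0,0,0,0,2.0],[-1.2,0,0,0,0,0,2.0],[-1.35,0,0,0,0,0,2.0],[-1.5,0,0,0,0,0,2.0],[-1.6,0,0,0,0,0,2.0],[-1.6,0,0,0,0,0,2.0]],
  ],
)

```text
t: 8.75
tcp_pos: [534.8, -9.6, 45.8]
eef_rot: [[0.358, 0.002, 0.934], [-0.934, -0.003, 0.358], [0.003, -1.0, 0.001]]
force: [3.4, -7.3, -3.8]
width: 0.291
```

step_arm(
  plan=[
    [[-0.1,0,0,0,0,0,2.0],[-0.2,0,0,0,0,0,2.0],[-0.2,0,0,0,0,0,2.0]],
  ],
)

```text
t: 9.05
tcp_pos: [534.1, -7.8, 45.8]
eef_rot: [[0.358, 0.002, 0.934], [-0.934, -0.003, 0.358], [0.003, -1.0, 0.001]]
force: [3.2, -7.4, -4.0]
width: 0.291
```

```bash
cat > st.py <<'E'
from h import *
s=manip.get_state();p=s['tcp_pos']
print(s['t'],'travel',(np.array(p)-[546,-39.08,45.8])@np.array([-.358,.934,0]),'lat',(np.array(p)-[546,-39.08,45.8])@np.array([.934,.358,0]),s['width']*88.1,'Ftool',(s['force']@np.array(s['eef_rot'])).round(2))
E
python3 st.py
```

```text
9.05 travel 33.47716019135096 lat 0.10539816223024084 25.63121977297007 Ftool [8.01 4.03 0.35]
```

step_arm(
  plan=[
    [[-0.05,0,0,0,0,0,2.0],[-0.1,0,0,0,0,0,2.0],[-0.15,0,0,0,0,0,2.0],[-0.15,0,0,0,0,0,2.0]],
  ],
)

```text
t: 9.45
tcp_pos: [533.6, -6.5, 45.8]
eef_rot: [[0.358, 0.002, 0.934], [-0.934, -0.003, 0.358], [0.004, -1.0, 0.001]]
force: [3.0, -7.1, -3.4]
width: 0.289
```

step_arm(
  plan=[
    [[-0.05,0,0,0,0,0,2.0],[-0.1,0,0,0,0,0,2.0],[-0.15,0,0,0,0,0,2.0]],
  ],
)

```text
t: 9.75
tcp_pos: [533.1, -5.2, 45.8]
eef_rot: [[0.358, 0.002, 0.934], [-0.934, -0.003, 0.358], [0.004, -1.0, 0.001]]
force: [3.7, -7.4, -3.9]
width: 0.289
```

step_arm(
  plan=[
    [[-0.05,0,0,0,0,0,2.0],[-0.1,0,0,0,0,0,2.0],[-0.15,0,0,0,0,0,2.0]],
  ],
)

```text
t: 10.05
tcp_pos: [532.6, -3.8, 45.8]
eef_rot: [[0.358, 0.002, 0.934], [-0.934, -0.003, 0.358], [0.004, -1.0, 0.001]]
force: [4.7, -8.2, -3.2]
width: 0.291
```

step_arm(
  plan=[
    [[-0.05,0,0,0,0,0,2.0],[-0.1,0,0,0,0,0,2.0],[-0.15,0,0,0,0,0,2.0]],
  ],
)

```text
t: 10.35
tcp_pos: [532.1, -2.4, 45.9]
eef_rot: [[0.358, 0.002, 0.934], [-0.934, -0.003, 0.358], [0.004, -1.0, 0.001]]
force: [2.7, -7.6, -3.5]
width: 0.288
```

step_arm(
  plan=[
    [[-0.05,0,0,0,0,0,2.0],[-0.1,0,0,0,0,0,2.0],[-0.15,0,0,0,0,0,2.0]],
  ],
)

```text
t: 10.65
tcp_pos: [531.5, -0.8, 45.8]
eef_rot: [[0.358, 0.002, 0.934], [-0.934, -0.003, 0.358], [0.004, -1.0, 0.001]]
force: [3.5, -7.8, -3.7]
width: 0.291
```

step_arm(
  plan=[
    [[-0.05,0,0,0,0,0,2.0],[-0.1,0,0,0,0,0,2.0]],
  ],
)

```text
t: 10.85
tcp_pos: [531.1, 0.2, 45.8]
eef_rot: [[0.357, 0.002, 0.934], [-0.934, -0.003, 0.357], [0.003, -1.0, 0.001]]
force: [3.2, -6.4, -3.7]
width: 0.292
```

step_arm(
  plan=[
    [[-0.05,0,0,0,0,0,2.0],[-0.1,0,0,0,0,0,2.0]],
  ],
)

```text
t: 11.05
tcp_pos: [530.6, 1.4, 45.8]
eef_rot: [[0.357, 0.002, 0.934], [-0.934, -0.002, 0.357], [0.003, -1.0, 0.001]]
force: [2.4, -6.2, -2.6]
width: 0.288
```

step_arm(
  plan=[
    [[-0.05,0,0,0,0,0,2.0],[-0.05,0,0,0,0,0,2.0]],
  ],
)

```text
t: 11.25
tcp_pos: [530.3, 2.1, 45.8]
eef_rot: [[0.357, 0.001, 0.934], [-0.934, -0.002, 0.357], [0.002, -1.0, 0.001]]
force: [3.4, -4.0, -2.7]
width: 0.289
```

step_arm(
  plan=[
    [[-0.05,0,0,0,0,0,2.0],[-0.05,0,0,0,0,0,2.0]],
  ],
)

```text
t: 11.45
tcp_pos: [530.1, 2.7, 45.8]
eef_rot: [[0.357, 0.001, 0.934], [-0.934, -0.002, 0.357], [0.002, -1.0, 0.001]]
force: [2.7, -4.6, -2.7]
width: 0.288
```

```bash
python3 st.py
```

```text
11.45 travel 44.72192062373955 lat 0.13135244733399754 25.40344796986864 Ftool [5.22 2.75 0.89]
```

step_arm(
  plan=[
    [[-0.05,0,0,0,0,0,2.0],[-0.05,0,0,0,0,0,2.0]],
  ],
)

```text
t: 11.65
tcp_pos: [529.9, 3.3, 45.8]
eef_rot: [[0.357, 0.001, 0.934], [-0.934, -0.002, 0.357], [0.002, -1.0, 0.001]]
force: [3.1, -4.2, -3.2]
width: 0.287
```

```bash
python3 st.py
python3 - <<'E'
from h import *
im=cv2.cvtColor(snap('scene','s2'),cv2.COLOR_RGB2BGR);cv2.imwrite('pics/s2z.png',cv2.resize(im[120:280,160:410],None,fx=3.2,fy=3.2,interpolation=cv2.INTER_CUBIC))
E
```

```text
11.65 travel 45.35173550022986 lat 0.08343086534549453 25.26329452241118 Ftool [5.06 3.19 1.37]
```

View pics/s2z.png

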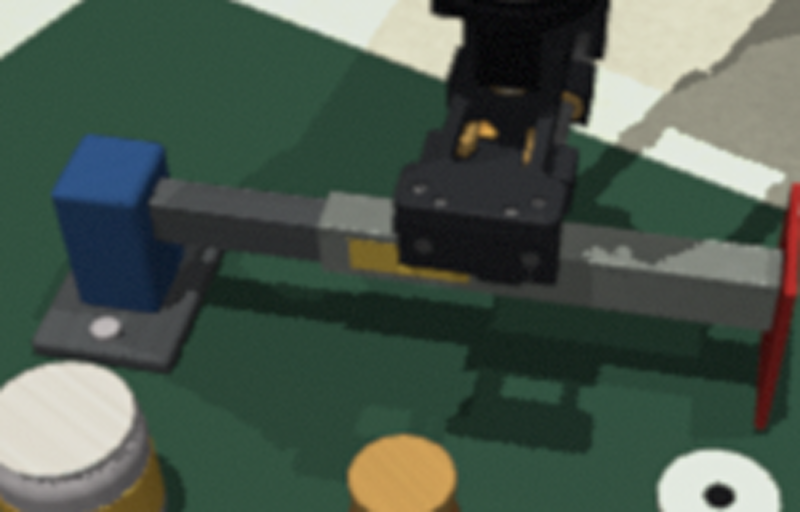

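The gripper hides the hole from the scene camera, so I'll keep going by feel.

step_arm(
  plan=[
    [[-0.05,0,0,0,0,0,2.0],[-0.05,0,0,0,0,0,2.0]],
  ],
)

```text
t: 11.9
tcp_pos: [529.7, 3.9, 45.8]
eef_rot: [[0.357, 0.001, 0.934], [-0.934, -0.001, 0.357], [0.002, -1.0, 0.001]]
force: [2.1, -3.8, -3.4]
width: 0.29
```

```bash
python3 st.py
```

```text
11.9 travel 46.01527467042276 lat 0.12327439284337045 25.55696636034784 Ftool [4.32 3.38 0.64]
```

step_arm(
  plan=[
    [[-0.05,0,0,0,0,0,2.0],[-0.05,0,0,0,0,0,2.0]],
  ],
)

```text
t: 12.1
tcp_pos: [529.6, 4.1, 45.8]
eef_rot: [[0.358, 0.001, 0.934], [-0.934, -0.002, 0.358], [0.002, -1.0, 0.001]]
force: [3.1, -6.1, -3.5]
width: 0.289
```

```bash
python3 st.py
```

```text
12.1 travel 46.18230041122943 lat 0.11296375753828419 25.429817235619826 Ftool [6.78 3.56 0.67]
```

step_arm(
  plan=[
    [[-0.05,0,0,0,0,0,2.0],[-0.05,0,0,0,0,0,2.0]],
  ],
)

```text
t: 12.3
tcp_pos: [529.5, 4.2, 45.8]
eef_rot: [[0.358, 0.002, 0.934], [-0.934, -0.002, 0.358], [0.003, -1.0, 0.001]]
force: [3.7, -6.2, -3.2]
width: 0.29
```

```bash
python3 st.py
```

```text
12.3 travel 46.35742371737056 lat 0.10864766485108261 25.592136350605077 Ftool [7.06 3.25 1.22]
```

step_arm(
  plan=[
    [[-0.05,0,0,0,0,0,2.0],[-0.05,0,0,0,0,0,2.0]],
  ],
)

```text
t: 12.5
tcp_pos: [529.4, 4.6, 45.8]
eef_rot: [[0.358, 0.002, 0.934], [-0.934, -0.003, 0.358], [0.003, -1.0, 0.001]]
force: [4.2, -7.0, -4.3]
width: 0.288
```

```bash
python3 st.py
```

```text
12.5 travel 46.75534730146153 lat 0.14013331996751802 25.39603440878167 Ftool [7.98 4.29 1.39]
```

step_arm(
  plan=[
    [[-0.05,0,0,0,0,0,2.0],[-0.05,0,0,0,0,0,2.0]],
  ],
)

```text
t: 12.7
tcp_pos: [529.2, 5.0, 45.8]
eef_rot: [[0.357, 0.002, 0.934], [-0.934, -0.003, 0.357], [0.003, -1.0, 0.001]]
force: [3.8, -7.8, -3.9]
width: 0.291
```

```bash
python3 st.py
```

```text
12.7 travel 47.23354745013697 lat 0.08827964964666755 25.642477186853178 Ftool [8.61 3.9  0.78]
```

The force dipped as the heads came out (43–46 mm), then returned to plain drag in the hole's play. That matches the 47 mm I measured in the picture. I'll unload the pull, open, back off and look.

step_arm(
  plan=[
    [[0.1,0,0,0,0,0,2.0],[0.15,0,0,0,0,0,2.0],[0.15,0,0,0,0,0,2.0]],
  ],
)

```text
t: 13.0
tcp_pos: [529.2, 5.1, 45.8]
eef_rot: [[0.357, 0.0, 0.934], [-0.934, -0.0, 0.357], [0.0, -1.0, 0.0]]
force: [2.6, -3.4, -3.3]
width: 0.29
```

```bash
python3 st.py
```

```text
13.0 travel 47.28326145060604 lat 0.08194792396151448 25.522950945682517 Ftool [4.14 3.28 1.17]
```

step_arm(
  plan=[
    [[0.1,0,0,0,0,0,2.0],[0.1,0,0,0,0,0,2.8],[0.1,0,0,0,0,0,3.6],[0.1,0,0,0,0,0,5.0],[0.1,0,0,0,0,0,6.0],[0.1,-1,0,0,0,0,6.0],[0.1,-5,0,0,0,0,6.0],[0.1,-10,0,0,0,0,6.0],[0.1,-14,0,0,0,0,6.0],[0.1,-14,0,0,0,0,6.0]],
  ],
)

```text
t: 14.0
tcp_pos: [534.3, 4.2, 194.2]
eef_rot: [[0.357, 0.014, 0.934], [-0.934, -0.0, 0.357], [0.005, -1.0, 0.013]]
force: [1.0, -0.4, -0.1]
width: 0.677
```

```bash
python3 st.py
python3 - <<'E'
from h import *
s=manip.get_state();np.savez('w5.npz',p=s['tcp_pos'],R=s['eef_rot'])
snap('wrist','w5')
im=cv2.cvtColor(snap('scene','s3'),cv2.COLOR_RGB2BGR);cv2.imwrite('pics/s3z.png',cv2.resize(im[120:280,160:410],None,fx=3.2,fy=3.2,interpolation=cv2.INTER_CUBIC))
a=plate('pics/s0.png');b=plate('pics/s3.png');print((b[1]-a[1])@np.array([-.358,.934,0]))
E
```

```text
14.0 travel 44.59947402454867 lat 4.518306545911741 59.68343145685068 Ftool [0.75 0.09 0.83]
47.69269198974403
```

View pics/s3z.png

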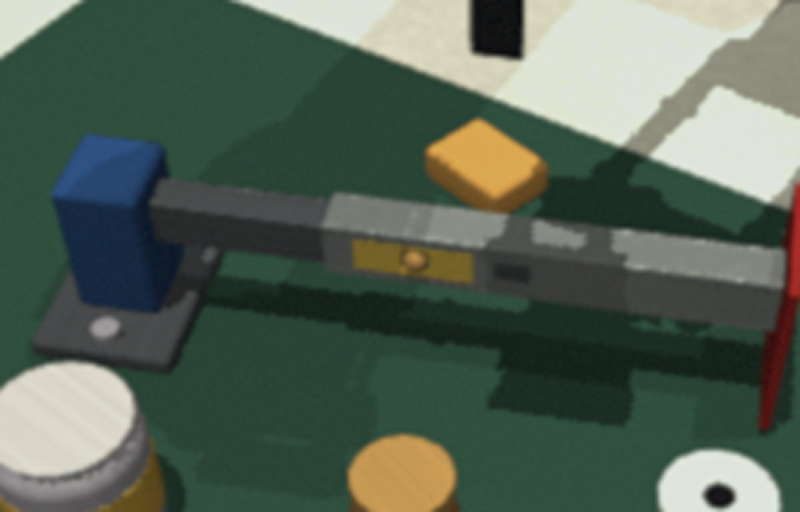

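View pics/w5.png

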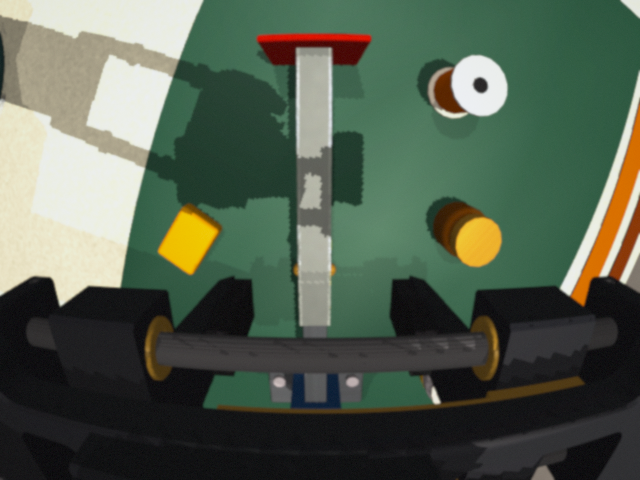

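The scene view shows the brass button centred in the yellow plate's hole at zoom (414,259). The wrist view shows both heads proud of the sleeve at (297,270) and (332,270). I'll measure how far they stand out.

Run:
```python
from h import *
for f,r0,r1 in(('w1',205,232),('w5',258,284)):
    st=np.load(f+'.npz');im=cv2.imread(f'pics/{f}.png');H,S,V=cv2.split(cv2.cvtColor(im,cv2.COLOR_BGR2HSV))
    m=((S>110)&(H>5)&(H<30)&(V>50));m[:,:285]=0;m[:,365:]=0;m[:r0]=0;m[r1:]=0
    ys,xs=np.where(m);v=ys.mean();P=wray([[xs.min(),v],[xs.max()+1,v]],65,st);print(f,xs.min(),xs.max(),m.sum(),P.round(1).tolist(),np.linalg.norm(P[0]-P[1]))
    a=im[r0-20:r1+20,270:370]; cv2.imwrite(f'pics/{f}zz.png',cv2.resize(a,None,fx=7,fy=7,interpolation=cv2.INTER_CUBIC))
    if f=='w5': 
        P=P.mean(0);print('btn mid',P)
snap('top','t5')
a=cv2.imread('pics/t0.png');b=cv2.imread('pics/t5.png');print(manip.get_state()['t'])
d=cv2.absdiff(a,b).max(2)
for n,(x0,y0,x1,y1) in dict(wax=(360,335,410,385),spool=(215,215,265,262),tin=(372,140,430,200),jar=(298,180,340,228)).items(): print(n,d[y0:y1,x0:x1].mean(),(d[y0:y1,x0:x1]>40).sum())
```

```text
w1 303 347 100 [[528.5, -44.7, 65.0], [562.4, -31.6, 65.0]] 36.38169257592481
w5 293 335 91 [[528.6, -45.3, 65.0], [563.0, -32.3, 65.0]] 36.6987990968491
btn mid [545.79933268 -38.78865326  65.        ]
14.15
wax 85.1704 1567
spool 17.68978723404255 0
tin 67.2301724137931 1722
jar 80.11904761904762 1249
```

View pics/w5zz.png

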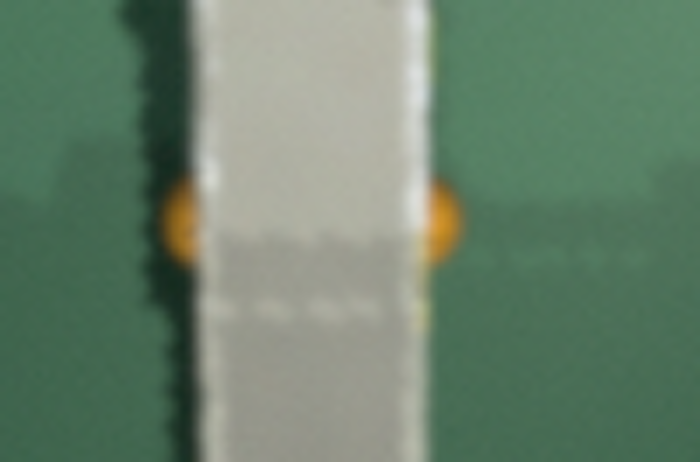

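View pics/t5.png

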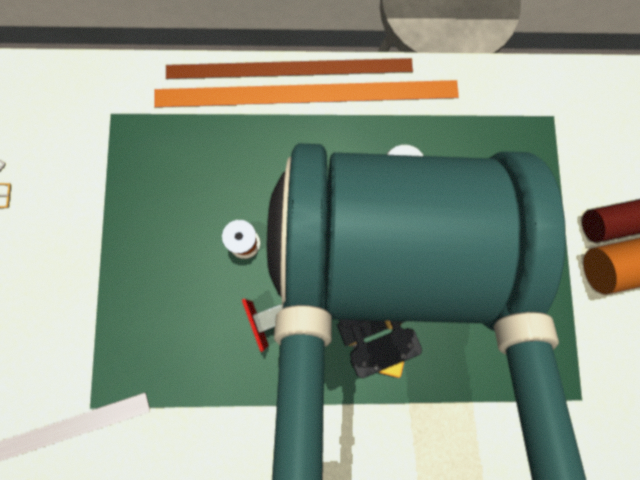

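Both buttons span 36.7 mm (36.4 mm at the start), so they are fully out. The arm hides most of the bystanders in the top view, so I'll compare them in the scene view and then hand in.

Run:
```python
from h import *
a=cv2.cvtColor(cv2.imread('pics/s0.png'),6).astype(np.float32);b=cv2.cvtColor(cv2.imread('pics/s3.png'),6).astype(np.float32)
for n,(x,y,X,Y) in dict(wax=(288,152,336,190),spool=(355,255,410,320),tin=(148,228,218,302),jar=(262,252,310,310)).items(): print(n,np.round(cv2.phaseCorrelate(cv2.Sobel(a,5,1,0)[y:Y,x:X].copy(),cv2.Sobel(b,5,1,0)[y:Y,x:X].copy()),2) if 0 else (cv2.phaseCorrelate(a[y:Y,x:X].copy(),b[y:Y,x:X].copy())))
s=manip.get_state();print(s['t'],s['force'],np.abs(s['qvel']).max())
manip.sign_off()
```

```text
wax ((-0.06470196943075024, -0.30821455194881864), 0.9789548883835475)
spool ((0.04850814522986724, 0.01842925763408232), 0.9907421465273256)
tin ((0.07307028310530228, 0.46705360496692094), 0.95386053359067)
jar ((0.003970214180959886, -0.003691868575618429), 0.8863688359657923)
14.15 [ 0.23363177  0.50973777 -0.71763594] 0.03562041073221205
the job is handed in; nothing more can be done
```

The strap stop is one setting longer, and I handed the job in at about 14.2 s. I pressed both buttons flush with the pads and drew the sleeve out about 47 mm in small steps. The pull along the bar peaked at about 11 N riding over the slot's end and was 7–9 N for most of the slide. It dipped to about 4 N as the heads came out into the next hole, and then I released the sleeve and backed the arm off.

- **Buttons:** both stand fully out through the next hole. They measure 36.7 mm across the heads, against 36.4 mm at the start, and the one facing the scene camera sits in the middle of its yellow plate.
- **Travel:** the picture shows the plate moved 47.7 mm and the tool's path gives 47.3 mm. I had estimated 47 mm beforehand.
- **Hard stop:** I did not push the sleeve on to the hard stop. The snap shows in the force dip and the pictures, not in a felt block.
- **Bystanders:** all four shifted less than half a pixel in the scene view. That view is the only check on the tin, jar and beeswax, because the arm hid them in the final top view.

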